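# Pull a tilted vent flap shut with the hook pole

## Task

The vent unit on the bench stands with its flap tilted open, away from you. Take the hook pole from its wooden rack, drop the hook into the flap's ring eye and draw the flap upright until its spring catch snaps and it is fully home against the frame; use only the pole on the vent, and pull no harder than the catch needs, because the eye sits in thin wood and gives above 25 N. Then unhook, lay the pole back in both slots of its rack and leave the other things on the bench where they are.

Things in the scene. Friction and masses are not known exactly. Their poses are not given: they have to be found in the camera images.
- flap (a joint): Flap angle, rad: 0 = upright, fully home against the stop beads; grows as the flap tilts away from the pulling side (starts 0.45 to 0.62, stop at 0.85). Its hinge is stiff (0.42 N m of friction) and the flap (about 0.35 kg, 188 wide, 265 tall, 18 thick, centred on the hinge line's plane) stays where it is left
- catch (a point): Sprung ball catch (5 mm radius) under the frame head, 322 mm above the bench. Below about 0.05 rad a ramped ridge on the flap's top edge must be drawn under it: the pull at the eye climbs to some 13 to 21 N, drops as the ball snaps behind the ridge near 0.02 rad and holds the flap, then rises steeply at the hard stop. Short of that the flap stays ajar
- vent: Timber vent unit fixed to the bench: base board 150 x 280 x 18 mm, upright frame 260 wide (y), 365 high, 60 deep; clear opening 168 wide from 44 to 325 mm above the bench. Origin: on the bench under the hinge line, mid-width; the hinge runs along y, 50 mm up. +x is level, the way the open flap leans; the pulling side is -x, with the frame's front face 30 mm from the origin; z up
- eye (a point): Centre of the steel ring eye on the flap's pulling side: mid-width, 175 mm up the flap from the hinge, 44 mm out from its mid-plane. Ring 28 mm clear inside, wire 4.4 mm. Turns with the flap: z up the flap, along the ring's axis (level ring when shut), x square to the flap, away from the pulling side. Height 0.218 to 0.231 m through the swing; tilted, its near edge stands up to 13 mm higher
- pole: Hook pole: wooden batten 400 long (x), 16 wide (y), 24 tall (z), 0.16 kg, with a bent steel hook hanging down at its +x end. Origin: centre of the batten (it balances 20 mm ahead of it), 85 mm above the bench in the rack; z up. Grasp it from above across its width near the origin, between the rack's two uprights (192 mm apart)
- hook (a point): Point on the hook's upright leg: 270 mm ahead of the pole's origin along +x and 28 mm below its axis. The leg is 5.6 mm thick and runs straight down from 12 to 36 mm below the axis, then 3 mm back towards the handle to its tip 48 mm below the axis. A bare 5.6 mm steel neck joins it to the batten's end, 67 mm behind
- rack: Wooden pole rack fixed to the bench: strip 260 x 70 x 12 mm with two slotted uprights 105 mm either side of its middle, 18 mm thick. Origin: on the bench under its middle; x along the pole, hook to +x. Slots 25 mm wide, floors 73 mm above the bench (pole axis at 85 mm), flared cheeks above to 107 mm
- pine_block: Bystander: pale wooden block 45 x 110 x 45 mm near the middle back; origin under its centre
- pencil: Bystander: yellow pencil 171 mm long beside the pole; origin under its centre
- oak_block: Bystander: flat wooden block 60 x 130 x 25 mm at the right; origin under its centre
- block_plane: Bystander: metal block plane 50 x 160 x 49 mm behind the rack; origin under its centre

How it is judged:
By the outcome, as a careful person would: the job done as asked, in the order asked, and still so for the second after the job is handed in, with the robot touching nothing.
It also fails if it takes over 67 s, if anything falls off the work surface, if the arm or the gripper's body presses on something with over 40 N, if the wrist force passes 120 N, or if a joint passes its speed limit or range.

## Robot

A 6-joint arm with a two-finger parallel gripper is mounted at the origin on the work surface; the furniture and walls round the work are solid. World frame = base frame: x ahead of the robot, y to its left, z up, the work surface at z = 0. Lengths are in m, angles in rad, forces in N, time in s.
With the tool pointing down it reaches from about 0.325 to 0.875 m from the base axis. Payload 4.4 kg.
Tool frame: the origin (TCP) lies at the very end of the fingers, on their centre line; the grasp point (between the pads) lies 19 mm behind it; z points along the fingers, y is the line along which they close (so a half turn about z gives the same grasp; the last joint's range is limited). The gripper opens to 85 mm and grips with 20 to 120 N. Pads are 22 mm wide; open, the fingers measure 114 mm over their backs; the gripper's body (76 mm by 85 mm) begins 54 mm behind the grasp point. The pads swing forward as they close: fully open they stand 13 mm farther back than shut.
Start: joints at [1.141, 0.207, 1.542, -0, 1.393, -0.15], TCP at [0.159, 0.553, 0.231] pointing down, gripper open.
Joint ranges: [-2.73, 2.73], [-0.86, 2.22], [0.23, 2.46], [-1.11, 4.25], [0.08, 2.63], [-2.82, 2.82]. Speed limits (rad/s): [2.79, 2.79, 3.14, 3.14, 3.14, 3.14].

## Interface

Orientations are given as a unit quaternion [w, x, y, z].
In Python, from station import r, viewer gives the robot as it stands. The module is installed in compiled form; this text tells all that it offers.
- The arm moves only by the tool send_rows, never from a script. Its argument "deltas" is a list of rows, each an object of numbers: "hand": the gripper command: -1 is shut, 1 is fully open, values between are in proportion; "dx", "dy", "dz": the shift along the world's x, y, z in cm; "spin": the turn about the world's z in rad. A call has 1 to 12 rows; each row shifts and turns the commanded pose from where the row before left it; what a row does not reach is not made up. A row lasts 1/8 s, in which the tool goes at most 62.5 mm and 10.7 degrees, less where a joint would pass 70% of its speed; a pose out of reach is approached as far as the arm can. A call with a gripper value outside its range is refused whole. The fingers move at their own pace and stop on an object; "newtons" is the grip in N (left out, the last holds). Time passes only in rows, so rows that do not move let the fingers close. It gives the time, the measured TCP pose, the force, the opening and the grip force at its end, in the units of the state.
- r.state(): the state, without advancing time (a new reading comes with each control period).
- viewer.get_image(name): name is "scene" or "top" or "wrist"; returns a dict with "img" (420x560x3 uint8, red, green, blue), "z_map" (420x560 float32, m along the optical axis (not along the pixel's ray), 0 where there is no reading), "fx", "fy", "cx", "cy" (pixels), "pose" (4x4, takes a point from camera to world coordinates); the wrist camera has in their place "hand_eye" (4x4, takes a point from camera to tool coordinates, whose origin is the TCP and whose axes are the flange's). Camera axes: x right, y up, looking along -z (the intrinsics and any distortion apply to the point x, -y, -z); pixel columns grow to the right and rows downward; lengths in m; the calibration is good to about 2 mm. A picture is of the moment at which its call begins: read the wrist's pose just before it.
- r.finish_job(): hands the job in; it is judged then, once.
The state is a dict: "t": time; "joint_positions": joint angles; "qd": joint speeds; "joint_torque": joint torques, N m; "tool_pos": TCP position; "tool_rot": TCP orientation; "ft_force": force on the tool from outside, world axes, zero at the start; "torque": the same for the moment, N m; "finger_gap": finger opening in m; "gripper_force": force on a finger pad.
Only numpy, scipy, OpenCV 4.12 (cv2) and the standard library are available. Lean on these libraries where they do the work, as an engineer would, in place of code of your own. Each camera call takes 0.05 s, during which the arm holds its last target. There are 200 camera calls.

## Working session

There is one attempt and no reset: what is moved stays moved. The work goes in short steps, Python scripts to look and compute and a tool call to move; the robot and the scene stay as the last step left them, time stands still between calls to the robot, and variables do not carry over. Pictures are saved under pics/ and viewed, at most 10 in all, crops included, and the job is handed in when it is done.

Besides the shell and the picture viewer there is one more tool, called after "Request:" as name(argument=value, ...) on one line, values as JSON. send_rows: Moves the arm, as the interface text tells. Its arguments: {"type":"object","properties":{"deltas":{"type":"array","items":{"type":"object","properties":{"hand":{"type":"number"},"dx":{"type":"number"},"dy":{"type":"number"},"dz":{"type":"number"},"spin":{"type":"number"}}}},"newtons":{"type":"number"}},"required":["deltas"]}

```bash
mkdir -p pics; python3 - <<'E'
from station import r, viewer
import cv2,numpy as np,pickle
print(r.state())
for n in ("top","scene"):
    d=viewer.get_image(n); pickle.dump(d,open(n+'.pkl','wb'))
    cv2.imwrite(f'pics/{n}.png',d['img'][:,:,::-1]); print(n,d['fx'],d['fy'],d['cx'],d['cy'],d['pose'].round(3).tolist(),[k for k in d])
E
```

```text
{'t': 0.0, 'joint_positions': array([ 1.14049491e+00,  2.07454609e-01,  1.54300822e+00, -7.68912040e-07,
        1.39348676e+00, -1.50516255e-01]), 'qd': array([-0.00110917, -0.00123339, -0.00022064,  0.00151553, -0.00131173,
        0.00118637]), 'joint_torque': array([-3.00061799e-06, -3.83045840e+01, -2.91589898e+01, -4.14892284e-04,
        1.08475972e-02, -9.85342581e-07]), 'tool_pos': array([0.15847702, 0.55191878, 0.23008038]), 'tool_rot': array([-3.37083953e-04,  1.39436579e-01,  9.90230302e-01, -1.12922774e-03]), 'ft_force': array([-0.23344739,  0.72386512,  0.00538423]), 'torque': array([-0.07144961,  0.0443249 , -0.02829265]), 'gripper_force': 0.0, 'finger_gap': 0.08555807033404897}
top 510.6958987350423 510.6958987350423 281.54135588662746 205.25039253556952 [[0.026, 0.991, -0.129, 0.335], [-0.999, 0.028, 0.017, 0.046], [0.02, 0.129, 0.991, 1.785], [0.0, 0.0, 0.0, 1.0]] ['img', 'z_map', 'fx', 'fy', 'cx', 'cy', 'pose']
scene 447.58467325183193 447.58467325183193 272.5170158309337 212.57970845693808 [[0.837, 0.321, -0.442, -0.123], [-0.547, 0.49, -0.679, -0.983], [-0.001, 0.81, 0.586, 1.091], [0.0, 0.0, 0.0, 1.0]] ['img', 'z_map', 'fx', 'fy', 'cx', 'cy', 'pose']
```

View pics/top.png

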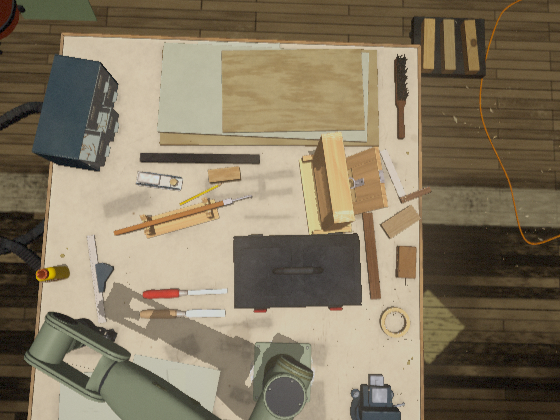

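View pics/scene.png

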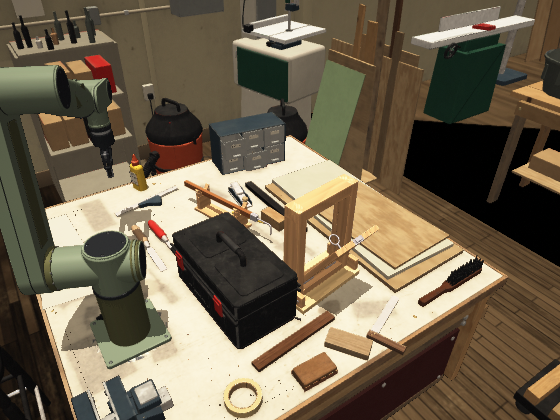

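The top view shows the pole from (115,233) to the hook at (252,197) in its rack. The vent frame is at (330,180) and the flap leans right, towards -y, at (368,180). In the scene view the ring eye is near (334,240). Next I measure with the depth maps.

```bash
cat > h.py <<'E'
import numpy as np,cv2,pickle
from scipy.spatial.transform import Rotation as R
def cloud(d,T=None):
    T=d['pose'] if T is None else T
    z=d['z_map']; v,u=np.mgrid[:z.shape[0],:z.shape[1]]
    p=np.stack([(u-d['cx'])/d['fx']*z,-(v-d['cy'])/d['fy']*z,-z],-1)
    P=p@T[:3,:3].T+T[:3,3]; P[z==0]=np.nan
    return P
def wristT(s,d):
    w,x,y,z=s['tool_rot']; T=np.eye(4); T[:3,:3]=R.from_quat([x,y,z,w]).as_matrix(); T[:3,3]=s['tool_pos']
    return T@d['hand_eye']
def line(P):
    c=P.mean(0); a=np.linalg.svd(P-c,full_matrices=False)[2][0]; return c,a
E
python3 - <<'E'
from h import *
d=pickle.load(open('top.pkl','rb')); P=cloud(d)
print('pole px',[(uv,P[uv[1],uv[0]].round(3).tolist()) for uv in [(120,232),(160,221),(200,211),(222,205),(240,200),(251,197),(210,216),(153,232),(300,250),(330,270),(310,235)]])
print('bench z',np.nanmedian(P[190:200,270:290,2]))
# batten mask: z .085-.105 in region
Q=P[185:245,105:260].reshape(-1,3); m=(Q[:,2]>.088)&(Q[:,2]<.115); 
c,a=line(Q[m][:,:]); print('batten n',m.sum(),c,a,np.degrees(np.arctan2(a[1],a[0])))
t=(Q[m]-c)@a; print(t.min(),t.max(), Q[m][:,2].mean())
# frame top
for d2,n in ((d,'top'),(pickle.load(open('scene.pkl','rb')),'scene')):
    P2=cloud(d2).reshape(-1,3)
    m=(abs(P2[:,2]-.365)<.012)&(P2[:,0]>.3)&(P2[:,1]<.1)&(P2[:,0]<.9)&(P2[:,1]>-.4)
    F=P2[m]; rect=cv2.minAreaRect(F[:,:2].astype(np.float32)*1000); print(n,'frame',m.sum(),F.mean(0),rect, cv2.boxPoints(rect).round(0).tolist())
# flap column profile
for u in range(345,392,5): print(u,P[180,u].round(3))
Q=P[225:315,225:370].reshape(-1,3); m=(Q[:,2]>.1);r=cv2.minAreaRect(Q[m][:,:2].astype(np.float32)*1000);print('toolbox',cv2.boxPoints(r).round(0).tolist(),np.nanpercentile(Q[m][:,2],[50,99]))
E
```

```text
pole px [((120, 232), [0.452, 0.547, 0.097]), ((160, 221), [0.491, 0.417, 0.1]), ((200, 211), [0.529, 0.288, 0.095]), ((222, 205), [0.551, 0.216, 0.095]), ((240, 200), [0.583, 0.163, -0.001]), ((251, 197), [0.586, 0.122, 0.057]), ((210, 216), [0.514, 0.255, 0.085]), ((153, 232), [0.458, 0.451, 0.043]), ((300, 250), [0.405, -0.043, 0.177]), ((330, 270), [0.345, -0.136, 0.191]), ((310, 235), [0.456, -0.076, 0.141])]
bench z -0.0005443744545471363
batten n 736 [0.50939081 0.37161514 0.09612644] [-3.01887382e-01  9.53343402e-01 -6.05624435e-04] 107.5710023216225
-0.2555792414478499 0.20528669213769682 0.09612644415959766
top frame 1934 [ 0.60492534 -0.13402031  0.36410251] ((606.839111328125, -134.380126953125), (260.12652587890625, 61.432762145996094), 9.082979202270508) [[474.0, -125.0], [483.0, -185.0], [740.0, -144.0], [730.0, -84.0]]
scene frame 1205 [ 0.59385344 -0.14266538  0.3639876 ] ((605.4671020507812, -136.02777099609375), (264.7294006347656, 65.81686401367188), 8.93152904510498) [[470.0, -124.0], [480.0, -189.0], [741.0, -148.0], [731.0, -83.0]]
345 [ 0.598 -0.156  0.366]
350 [ 0.634 -0.2    0.168]
355 [ 0.632 -0.213  0.187]
360 [ 0.628 -0.225  0.208]
365 [ 0.625 -0.237  0.229]
370 [ 0.623 -0.25   0.243]
375 [ 0.619 -0.262  0.263]
380 [ 0.616 -0.273  0.281]
385 [ 0.668 -0.349  0.005]
390 [ 0.67  -0.369 -0.001]
toolbox [[204.0, 160.0], [224.0, -244.0], [496.0, -230.0], [476.0, 173.0]] [0.18249881 0.23124488]
```

```bash
python3 - <<'E'
from h import *
d=pickle.load(open('top.pkl','rb')); s=pickle.load(open('scene.pkl','rb'))
V=np.array([.6062,-.135,0]); yaw=np.radians(-81); Rv=R.from_euler('z',yaw).as_matrix()
def proj(d,p):
    T=np.linalg.inv(d['pose']); q=T[:3,:3]@p+T[:3,3]; return (d['cx']-d['fx']*q[0]/q[2], d['cy']+d['fy']*q[1]/q[2])
for n,e in(('top',d),('scene',s)):
    L=(cloud(e)-V)@Rv
    m=(abs(L[...,1])<.084)&(L[...,0]>.04)&(L[...,0]<.25)&(L[...,2]>.1)&(L[...,2]<.33); Q=L[m]
    # flap plane: distance from hinge line
    if n=='top':
        c=Q.mean(0); u=np.linalg.svd(Q-c,full_matrices=False)[2]; nn=u[2]; print('plane normal',nn,'theta',np.arctan2(-nn[2],nn[0]) , 'off',(np.array([0,0,.05])-c)@nn,m.sum())
        for th in (.45,.5,.55,.6): # residual dist to midplane
            dd=Q[:,0]*np.cos(th)-(Q[:,2]-.05)*np.sin(th); print(th,np.median(dd),dd.std())
    for th in (.5,.54,.58):
        E=V+Rv@np.array([.175*np.sin(th)-.044*np.cos(th),0,.05+.175*np.cos(th)+.044*np.sin(th)])
        print(n,th,E.round(4),np.round(proj(e,E),1))
    # points near predicted eye
    th=.55;E=np.array([.175*np.sin(th)-.044*np.cos(th),0,.05+.175*np.cos(th)+.044*np.sin(th)])
    mm=np.linalg.norm(L-E,axis=-1)<.027; v,u=np.nonzero(mm); print('near eye',mm.sum(), np.c_[u,v][:40].tolist() if 0 else '', L[mm].round(3)[::2].tolist())
# pole batten
P=cloud(d); Q=P[185:245,105:260].reshape(-1,3); C=d['img'][185:245,105:260].reshape(-1,3).astype(int)
m=(Q[:,2]>.09)&(Q[:,2]<.102); c,a=line(Q[m]); 
for it in range(3):
    pr=(Q-c)@np.array([a[1],-a[0],0]); m2=(abs(pr)<.011)&(Q[:,2]>.088)&(Q[:,2]<.108); c,a=line(Q[m2]); 
t=(Q-c)@a; print('pole c',c,a,np.degrees(np.arctan2(a[1],a[0]))); print(np.sort(t[m2])[[0,3,8,-9,-4,-1]], c+a*0)
for lo in np.arange(-.36,.25,.02):
    k=(abs(t-lo)<.01)&(abs((Q-c)@np.array([a[1],-a[0],0]))<.04)&(Q[:,2]>.03); print(round(lo,2),k.sum(),np.round([np.percentile(Q[k,2],90),np.ptp((Q[k]-c)@np.array([a[1],-a[0],0]))],3) if k.sum() else '',end=' | ')
big=cv2.resize(s['img'][200:300,270:400],None,fx=5,fy=5,interpolation=cv2.INTER_CUBIC)
cv2.imwrite('pics/eye.png',big[:,:,::-1])
E
```

```text
plane normal [-0.82347486 -0.00108265  0.56735173] theta -2.5383059375935453 off -0.012633714447458453 1847
0.45 0.018680658471492403 0.008322738323565636
0.5 0.008377144557571055 0.006887072053838046
0.55 -0.0018078405716175638 0.005832106830364059
0.6 -0.012275881928910562 0.005398811920480816
top 0.5 [ 0.6133 -0.1797  0.2247] [346.3 183.3]
top 0.54 [ 0.6144 -0.1866  0.2227] [348.4 183.1]
top 0.58 [ 0.6154 -0.1934  0.2205] [350.5 183. ]
near eye 26  [[0.057, 0.019, 0.223], [0.055, 0.015, 0.23], [0.064, 0.016, 0.214], [0.066, 0.012, 0.22], [0.069, 0.009, 0.215], [0.071, 0.005, 0.221], [0.074, 0.002, 0.218], [0.074, -0.001, 0.215], [0.071, -0.006, 0.211], [0.055, -0.013, 0.223], [0.065, -0.014, 0.221], [0.054, -0.016, 0.226], [0.063, -0.015, 0.214]]
scene 0.5 [ 0.6133 -0.1797  0.2247] [330.6 236. ]
scene 0.54 [ 0.6144 -0.1866  0.2227] [332.3 237.5]
scene 0.58 [ 0.6154 -0.1934  0.2205] [333.9 239.1]
near eye 48  [[0.044, 0.003, 0.23], [0.047, 0.009, 0.228], [0.049, 0.016, 0.226], [0.052, -0.007, 0.236], [0.051, 0.009, 0.227], [0.056, 0.012, 0.229], [0.048, -0.006, 0.229], [0.059, 0.01
[... 559 characters left out ...]
0419106] [0.50861519 0.37251349 0.09538744]
-0.36 0  | -0.34 0  | -0.32 0  | -0.3 0  | -0.28 0  | -0.26 13 [0.088 0.006] | -0.24 9 [0.088 0.005] | -0.22 10 [0.094 0.004] | -0.2 19 [0.098 0.018] | -0.18 37 [0.101 0.018] | -0.16 34 [0.1   0.017] | -0.14 32 [0.101 0.016] | -0.12 100 [0.103 0.065] | -0.1 74 [0.105 0.065] | -0.08 34 [0.1   0.017] | -0.06 31 [0.099 0.016] | -0.04 35 [0.101 0.017] | -0.02 34 [0.098 0.016] | 0.0 34 [0.1   0.015] | 0.02 33 [0.101 0.016] | 0.04 33 [0.099 0.017] | 0.06 35 [0.099 0.017] | 0.08 49 [0.1  0.06] | 0.1 159 [0.104 0.067] | 0.12 33 [0.098 0.016] | 0.14 35 [0.099 0.018] | 0.16 34 [0.1   0.016] | 0.18 33 [0.099 0.016] | 0.2 25 [0.099 0.017] | 0.22 0  | 0.24 0  |
```

View pics/eye.png

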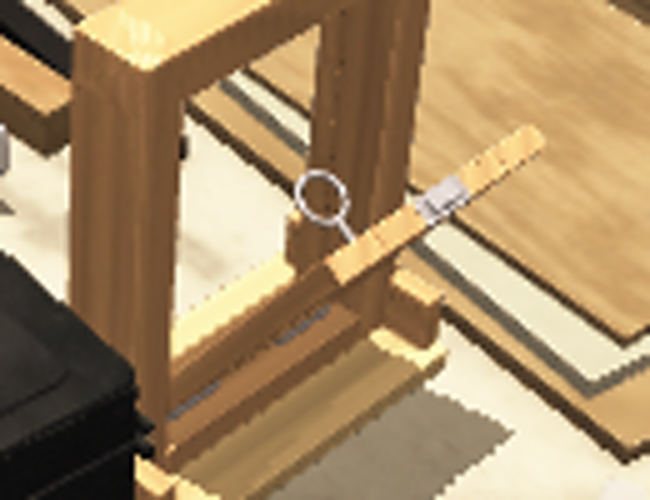

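The crop shows the ring centre at scene pixel (334,239), which gives a flap angle of about 0.59 rad. The eye is then about (0.616,-0.195,0.220). Next I move above the pole.

Request:
send_rows(deltas=[{"dx": 4,"dy": -2,"spin": -0.1,"hand": 0.2},{"dx": 4.5,"dy": -2.4,"spin": -0.125,"hand": 0.2},{"dx": 4.5,"dy": -2.4,"spin": -0.125,"hand": 0.2},{"dx": 4.5,"dy": -2.4,"spin": -0.125,"hand": 0.2},{"dx": 4.5,"dy": -2.4,"spin": -0.125,"hand": 0.2},{"dx": 4.5,"dy": -2.4,"spin": -0.125,"hand": 0.2},{"dx": 4.5,"dy": -2.4,"spin": -0.125,"hand": 0.2},{"dx": 3.25,"dy": -1.65,"spin": -0.1,"hand": 0.2},{"dx": 1,"dy": -0.6,"spin": -0.035,"hand": 0.2},{"hand": 0.2},{"hand": 0.2}], newtons=100)

```text
$.deltas[0]: bad value
```

Request:
send_rows(deltas=[{"dx": 4,"dy": -2,"dz": 0,"spin": -0.1,"hand": 0.2},{"dx": 4.5,"dy": -2.4,"dz": 0,"spin": -0.125,"hand": 0.2},{"dx": 4.5,"dy": -2.4,"dz": 0,"spin": -0.125,"hand": 0.2},{"dx": 4.5,"dy": -2.4,"dz": 0,"spin": -0.125,"hand": 0.2},{"dx": 4.5,"dy": -2.4,"dz": 0,"spin": -0.125,"hand": 0.2},{"dx": 4.5,"dy": -2.4,"dz": 0,"spin": -0.125,"hand": 0.2},{"dx": 4.5,"dy": -2.4,"dz": 0,"spin": -0.125,"hand": 0.2},{"dx": 3.25,"dy": -1.65,"dz": 0,"spin": -0.1,"hand": 0.2},{"dx": 1,"dy": -0.6,"dz": 0,"spin": -0.035,"hand": 0.2},{"dx": 0,"dy": 0,"dz": 0,"spin": 0,"hand": 0.2},{"dx": 0,"dy": 0,"dz": 0,"spin": 0,"hand": 0.2}], newtons=100)

```text
t: 1.48
tool_pos: [0.5099, 0.3669, 0.2311]
tool_rot: [-0.0, 0.59, 0.807, -0.0]
ft_force: [0.1, -0.4, -0.1]
finger_gap: 0.0511
gripper_force: 0.0
```

```bash
python3 - <<'E'
from station import r, viewer
from h import *
s=r.state(); d=viewer.get_image('wrist'); T=wristT(s,d); P=cloud(d,T); pickle.dump((s,d),open('w1.pkl','wb'))
cv2.imwrite('pics/w1.png',d['img'][:,:,::-1])
Q=P.reshape(-1,3); tp=s['tool_pos']; print(tp)
c0=np.array([.5077,.375,0]); a=np.array([.3007,-.9537,0]); n=np.array([.9537,.3007,0])
t=(Q-c0)@a; w=(Q-c0)@n
m=(Q[:,2]>.09)&(Q[:,2]<.108)&(abs(w)<.014)&(abs(t)<.3)
c,aa=line(Q[m]); print(m.sum(),'c',c,np.degrees(np.arctan2(aa[1],aa[0])),t[m].min(),t[m].max(),'z',np.median(Q[m,2]))
for lo in np.arange(-.2,.31,.03):
    k=m&(abs(t-lo)<.01)
    if k.sum()>20: print(round(lo,2),k.sum(),w[k].min().round(4),w[k].max().round(4),np.median(Q[k,2]).round(4))
E
```

```text
[0.50993778 0.36692056 0.23105969]
7154 c [0.50742434 0.37552156 0.09669819] -72.45929629746506 -0.1408316769334031 0.19262176175076154 z 0.0968874775437984
-0.14 349 -0.0084 0.0072 0.0967
-0.11 633 -0.014 0.0139 0.0968
-0.08 558 -0.0134 0.0134 0.0969
-0.05 510 -0.008 0.0075 0.0969
-0.02 469 -0.0082 0.0078 0.0969
0.01 400 -0.0074 0.0074 0.097
0.04 385 -0.0075 0.0077 0.0968
0.07 357 -0.0076 0.008 0.0969
0.1 338 -0.0136 0.0132 0.0968
0.13 304 -0.0136 0.0133 0.0969
0.16 280 -0.008 0.008 0.0969
0.19 161 -0.008 0.0082 0.0978
```

View pics/w1.png

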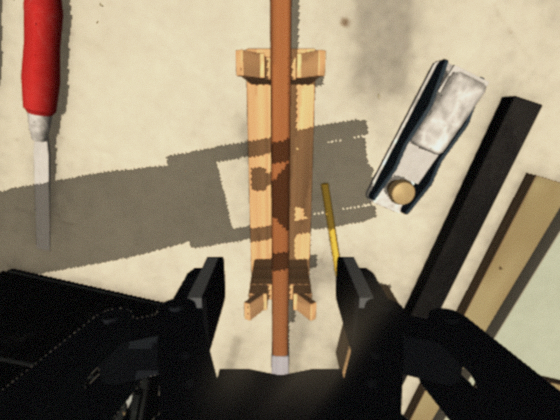

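The wrist view shows the pole centred between the fingers near column 280, with both rack uprights clear. I descend and grip.

Request:
send_rows(deltas=[{"dx": 0,"dy": 0,"dz": -3,"spin": 0,"hand": 0.2},{"dx": 0,"dy": 0,"dz": -4,"spin": 0,"hand": 0.2},{"dx": 0,"dy": 0,"dz": -4,"spin": 0,"hand": 0.2},{"dx": 0,"dy": 0,"dz": -3,"spin": 0,"hand": 0.2},{"dx": 0,"dy": 0,"dz": -2,"spin": 0,"hand": 0.2},{"dx": 0,"dy": 0,"dz": -0.5,"spin": 0,"hand": 0.2},{"dx": 0,"dy": 0,"dz": 0,"spin": 0,"hand": 0.2},{"dx": 0,"dy": 0,"dz": 0,"spin": 0,"hand": -1},{"dx": 0,"dy": 0,"dz": 0,"spin": 0,"hand": -1},{"dx": 0,"dy": 0,"dz": 0,"spin": 0,"hand": -1},{"dx": 0,"dy": 0,"dz": 0,"spin": 0,"hand": -1},{"dx": 0,"dy": 0,"dz": 0,"spin": 0,"hand": -1}], newtons=100)

```text
t: 3.02
tool_pos: [0.5123, 0.3666, 0.0679]
tool_rot: [0.001, 0.591, 0.807, 0.001]
ft_force: [-1.2, -0.2, 5.3]
finger_gap: 0.0141
gripper_force: 98.7
```

Request:
send_rows(deltas=[{"dx": 0,"dy": 0,"dz": 0.5,"spin": 0,"hand": -1},{"dx": 0,"dy": 0,"dz": 1.5,"spin": 0,"hand": -1},{"dx": 0,"dy": 0,"dz": 2,"spin": 0,"hand": -1},{"dx": 0,"dy": 0,"dz": 3,"spin": 0,"hand": -1},{"dx": 0,"dy": 0,"dz": 4,"spin": 0,"hand": -1},{"dx": 0,"dy": 0,"dz": 4,"spin": 0,"hand": -1},{"dx": 0,"dy": 0,"dz": 4,"spin": 0,"hand": -1},{"dx": 0,"dy": 0,"dz": 2,"spin": 0,"hand": -1},{"dx": 0,"dy": 0,"dz": 1,"spin": 0,"hand": -1},{"dx": 0,"dy": 0,"dz": 0,"spin": 0,"hand": -1},{"dx": 0,"dy": 0,"dz": 0,"spin": 0,"hand": -1}])

```text
t: 4.4
tool_pos: [0.5106, 0.3658, 0.2848]
tool_rot: [-0.001, 0.591, 0.807, -0.001]
ft_force: [-0.4, 0.0, -2.2]
finger_gap: 0.0146
gripper_force: 97.8
```

```bash
python3 - <<'E'
from station import r, viewer
from h import *
s=r.state(); tp=s['tool_pos']; q=s['tool_rot']; yaw=2*np.arctan2(q[2],q[1]); print(tp,np.degrees(yaw))
f=-np.array([np.cos(yaw),np.sin(yaw),0]); n=np.array([-f[1],f[0],0])
for k in ('top','scene'):
    d=viewer.get_image(k); pickle.dump(d,open(k+'2.pkl','wb')); Q=cloud(d).reshape(-1,3)-tp
    t=Q@f; w=Q@n; z=Q[:,2]
    m=(abs(w)<.014)&(z>-.0)&(z<.06)&(t<.33)&(t>.06)
    for lo in np.arange(.07,.32,.02):
        g=m&(abs(t-lo)<.01)
        if g.sum()>2: print(k,round(lo,2),g.sum(),'w',np.round([w[g].min(),np.median(w[g]),w[g].max()],4),'z',np.round(np.percentile(z[g],[5,50,95]),4))
    g=(abs(w)<.015)&(t>.2)&(t<.3)&(z>-.06)&(z<.06); print('hook pts',np.c_[t,w,z][g].round(3)[np.argsort(t[g])][-14:].tolist())
E
```

```text
[0.51059158 0.36577202 0.28478644] 107.53351740843117
top 0.07 44 w [-0.0069 -0.0007  0.0095] z [0.0176 0.0271 0.0326]
top 0.09 45 w [-0.0075 -0.0006  0.0088] z [0.0164 0.0276 0.0316]
top 0.11 46 w [-0.0077 -0.0007  0.0098] z [0.0111 0.0274 0.0313]
top 0.13 44 w [-0.0074 -0.0011  0.0094] z [0.0145 0.0262 0.0318]
top 0.15 46 w [-0.0072 -0.0001  0.0104] z [0.0129 0.027  0.0322]
top 0.17 47 w [-0.0078 -0.0005  0.0088] z [0.0119 0.0283 0.0335]
top 0.19 31 w [-0.0077  0.0001  0.0093] z [0.0131 0.0271 0.0324]
top 0.21 13 w [-0.0023  0.0013  0.0036] z [0.0128 0.0173 0.0215]
top 0.23 13 w [-0.0013  0.0007  0.0034] z [0.0152 0.0169 0.0235]
top 0.25 12 w [-0.0014  0.0008  0.004 ] z [0.0116 0.0156 0.0237]
hook pts [[0.245, 0.002, 0.015], [0.247, 0.0, 0.02], [0.248, 0.004, 0.014], [0.25, -0.001, 0.024], [0.251, 0.002, 0.024], [0.251, 0.002, -0.031], [0.253, 0.0, 0.011], [0.254, 0.003, 0.013], [0.254, -0.002, -0.016], [0.255, -0.001, -0.001], [0.256, -0.001, 0.015], [0.257, 0.002, 0.012], [0.258, -0.001, -0.009], [0.259, 0.001, -0.002]]
scene 0.07 32 w [-0.0105 -0.0062  0.0055] z [0.0086 0.0217 0
[... 320 characters left out ...]
0.0077 0.0241 0.0311]
scene 0.19 45 w [-0.0136 -0.0058  0.01  ] z [0.0098 0.0234 0.0332]
scene 0.21 8 w [-0.0071 -0.0008  0.0034] z [0.0155 0.0186 0.0223]
scene 0.23 8 w [-0.0052 -0.0025  0.0038] z [0.0165 0.019  0.0212]
scene 0.25 12 w [-0.0062 -0.002   0.0018] z [0.0046 0.016  0.0189]
scene 0.27 3 w [-0.0038 -0.002  -0.002 ] z [0.0021 0.007  0.0093]
hook pts [[0.257, 0.002, -0.018], [0.257, -0.004, -0.007], [0.257, 0.002, 0.011], [0.258, -0.004, -0.002], [0.258, -0.004, 0.006], [0.258, 0.001, -0.009], [0.258, -0.005, -0.014], [0.259, -0.001, -0.012], [0.259, -0.006, 0.003], [0.26, -0.002, -0.003], [0.26, -0.002, 0.002], [0.26, -0.002, 0.01], [0.262, -0.004, 0.007], [0.262, -0.004, -0.017]]
```

Request:
send_rows(deltas=[{"dx": 0.6,"dy": -2.2,"dz": -0.1,"spin": -0.02,"hand": -1},{"dx": 0.8,"dy": -3.2,"dz": -0.2,"spin": -0.03,"hand": -1},{"dx": 0.8,"dy": -3.2,"dz": -0.2,"spin": -0.03,"hand": -1},{"dx": 0.8,"dy": -3.2,"dz": -0.2,"spin": -0.03,"hand": -1},{"dx": 0.7,"dy": -2.5,"dz": 0,"spin": -0.024,"hand": -1},{"dx": 0.4,"dy": -1.5,"dz": 0,"spin": -0.015,"hand": -1},{"dx": 0,"dy": 0,"dz": 0,"spin": 0,"hand": -1},{"dx": 0,"dy": 0,"dz": 0,"spin": 0,"hand": -1}])

```text
t: 5.5
tool_pos: [0.5521, 0.2087, 0.2792]
tool_rot: [-0.0, 0.649, 0.761, 0.0]
ft_force: [0.4, 0.6, -2.2]
finger_gap: 0.0143
gripper_force: 97.6
```

Request:
send_rows(deltas=[{"dx": 0.2,"dy": -1.4,"dz": 0,"spin": 0,"hand": -1},{"dx": 0.4,"dy": -2.5,"dz": 0,"spin": 0,"hand": -1},{"dx": 0.4,"dy": -2.5,"dz": 0,"spin": 0,"hand": -1},{"dx": 0.4,"dy": -2.5,"dz": 0,"spin": 0,"hand": -1},{"dx": 0.4,"dy": -2.5,"dz": 0,"spin": 0,"hand": -1},{"dx": 0.3,"dy": -2,"dz": 0,"spin": 0,"hand": -1},{"dx": 0.2,"dy": -1.5,"dz": 0,"spin": 0,"hand": -1},{"dx": 0,"dy": 0,"dz": 0,"spin": 0,"hand": -1},{"dx": 0,"dy": 0,"dz": 0,"spin": 0,"hand": -1}])

```text
t: 6.62
tool_pos: [0.5752, 0.0597, 0.2793]
tool_rot: [-0.0, 0.649, 0.761, 0.0]
ft_force: [0.2, 0.2, -1.4]
finger_gap: 0.0145
gripper_force: 97.5
```

```bash
python3 - <<'E'
from station import r, viewer
from h import *
s=r.state(); tp=s['tool_pos']; q=s['tool_rot']; yaw=2*np.arctan2(q[2],q[1]); print(tp,np.degrees(yaw)); f=-np.array([np.cos(yaw),np.sin(yaw),0])
V=np.array([.6062,-.135,0]); Rv=R.from_euler('z',np.radians(-81)).as_matrix()
H=tp+.26*f+[0,0,.0171]
print('axis@leg vent',(H-V)@Rv)
d=viewer.get_image('scene'); pickle.dump(d,open('scene3.pkl','wb')); P=cloud(d)
def proj(d,p):
    T=np.linalg.inv(d['pose']); q=T[:3,:3]@p+T[:3,3]; return np.round((d['cx']-d['fx']*q[0]/q[2], d['cy']+d['fy']*q[1]/q[2]),1)
print('pred leg12,36,tip',proj(d,H-[0,0,.012]),proj(d,H-[0,0,.036]),proj(d,H-[0,0,.048]-.003*f))
u0,v0=290,180
cv2.imwrite('pics/s3.png',cv2.resize(d['img'][v0:v0+90,u0:u0+110],None,fx=6,fy=6,interpolation=cv2.INTER_CUBIC)[:,:,::-1])
E
```

```text
[0.57520306 0.05970887 0.27926793] 99.02360402735815
axis@leg vent [ 6.28393054e-02 -4.90263258e-05  2.96367926e-01]
pred leg12,36,tip [336.5 223.1] [335.9 229.4] [334.8 232.1]
```

View pics/s3.png

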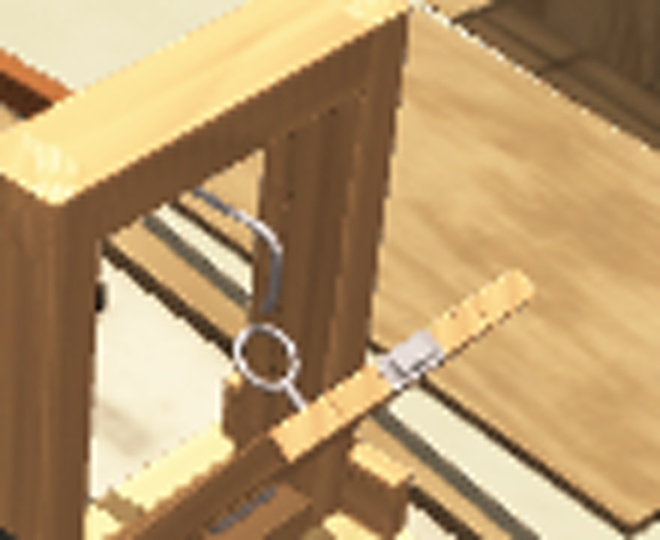

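The hook tip at scene pixel (334.5,231) sits directly above the ring centre at (334,239), so I lower it.

Request:
send_rows(deltas=[{"dx": 0,"dy": 0,"dz": -0.6,"spin": 0,"hand": -1},{"dx": 0,"dy": 0,"dz": -0.8,"spin": 0,"hand": -1},{"dx": 0,"dy": 0,"dz": -0.8,"spin": 0,"hand": -1},{"dx": 0,"dy": 0,"dz": -0.6,"spin": 0,"hand": -1},{"dx": 0,"dy": 0,"dz": 0,"spin": 0,"hand": -1}])

```text
t: 7.3
tool_pos: [0.5748, 0.0592, 0.2503]
tool_rot: [-0.001, 0.649, 0.76, -0.001]
ft_force: [-0.0, -0.8, -1.9]
finger_gap: 0.0146
gripper_force: 97.5
```

Request:
send_rows(deltas=[{"dx": 0,"dy": 0,"dz": -0.5,"spin": 0,"hand": -1},{"dx": 0,"dy": 0,"dz": -0.5,"spin": 0,"hand": -1},{"dx": 0,"dy": 0,"dz": -0.5,"spin": 0,"hand": -1},{"dx": 0,"dy": 0,"dz": -0.4,"spin": 0,"hand": -1},{"dx": 0,"dy": 0,"dz": 0,"spin": 0,"hand": -1},{"dx": 0,"dy": 0,"dz": 0,"spin": 0,"hand": -1}])

```text
t: 8.05
tool_pos: [0.5754, 0.0591, 0.2324]
tool_rot: [0.0, 0.649, 0.76, 0.0]
ft_force: [0.2, 0.5, -1.4]
finger_gap: 0.0144
gripper_force: 97.5
```

```bash
python3 - <<'E'
from station import r, viewer
from h import *
s=r.state(); print(s['ft_force'],s['tool_pos'])
d=viewer.get_image('scene'); u0,v0=290,180
cv2.imwrite('pics/s4.png',cv2.resize(d['img'][v0:v0+90,u0:u0+110],None,fx=6,fy=6,interpolation=cv2.INTER_CUBIC)[:,:,::-1])
E
```

```text
[ 0.16655755  0.49051716 -1.4071578 ] [0.57540795 0.05914527 0.23241994]
```

View pics/s4.png

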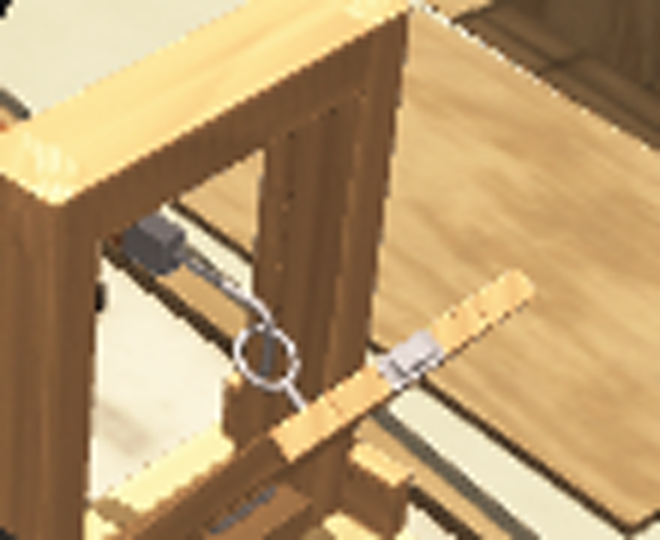

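The leg stands inside the ring near crop position (267,345). I start the pull.

Request:
send_rows(deltas=[{"dx": -0.06,"dy": 0.4,"dz": 0,"spin": 0,"hand": -1},{"dx": -0.09,"dy": 0.6,"dz": 0,"spin": 0,"hand": -1},{"dx": -0.11,"dy": 0.7,"dz": 0.05,"spin": 0,"hand": -1},{"dx": -0.11,"dy": 0.7,"dz": 0.1,"spin": 0,"hand": -1},{"dx": -0.11,"dy": 0.7,"dz": 0.1,"spin": 0,"hand": -1},{"dx": -0.11,"dy": 0.7,"dz": 0.1,"spin": 0,"hand": -1},{"dx": -0.11,"dy": 0.7,"dz": 0.05,"spin": 0,"hand": -1},{"dx": -0.11,"dy": 0.7,"dz": 0.05,"spin": 0,"hand": -1},{"dx": -0.11,"dy": 0.7,"dz": 0,"spin": 0,"hand": -1}])

```text
t: 9.22
tool_pos: [0.566, 0.1186, 0.2369]
tool_rot: [0.0, 0.649, 0.76, 0.0]
ft_force: [-0.5, -4.3, -0.3]
finger_gap: 0.0148
gripper_force: 97.7
```

Request:
send_rows(deltas=[{"dx": -0.11,"dy": 0.7,"dz": 0.05,"spin": 0,"hand": -1},{"dx": -0.11,"dy": 0.7,"dz": 0,"spin": 0,"hand": -1},{"dx": -0.11,"dy": 0.7,"dz": 0,"spin": 0,"hand": -1},{"dx": -0.11,"dy": 0.7,"dz": -0.1,"spin": 0,"hand": -1},{"dx": -0.08,"dy": 0.5,"dz": -0.1,"spin": 0,"hand": -1},{"dx": -0.08,"dy": 0.5,"dz": -0.1,"spin": 0,"hand": -1},{"dx": 0,"dy": 0,"dz": 0,"spin": 0,"hand": -1}])

```text
t: 10.1
tool_pos: [0.5598, 0.157, 0.2341]
tool_rot: [-0.001, 0.649, 0.761, 0.0]
ft_force: [0.4, 0.0, -2.4]
finger_gap: 0.0143
gripper_force: 97.6
```

Request:
send_rows(deltas=[{"dx": -0.03,"dy": 0.2,"dz": 0,"spin": 0,"hand": -1},{"dx": -0.03,"dy": 0.2,"dz": -0.05,"spin": 0,"hand": -1},{"dx": -0.03,"dy": 0.2,"dz": -0.05,"spin": 0,"hand": -1}])

```text
t: 10.48
tool_pos: [0.5592, 0.162, 0.2331]
tool_rot: [-0.0, 0.65, 0.76, -0.0]
ft_force: [-0.2, -3.2, -2.5]
finger_gap: 0.0146
gripper_force: 97.5
```

```bash
cat > ang.py <<'E'
from station import r, viewer
from h import *
s=r.state(); tp=s['tool_pos']; print(tp,s['ft_force'])
V=np.array([.6062,-.135,0]); Rv=R.from_euler('z',np.radians(-81)).as_matrix()
print('leg vent',((tp+.26*np.array([.157,-.988,0])+[0,0,.0171])-V)@Rv)
for k in('top','scene'):
    d=viewer.get_image(k); L=(cloud(d)-V)@Rv
    m=(abs(L[...,1])<.06)&(L[...,0]>-.09)&(L[...,0]<.1)&(L[...,2]>.26)&(L[...,2]<.321); Q=L[m]
    # highest part of the flap
    print(k,m.sum(),np.percentile(Q[:,0],[5,50,95]).round(4) if len(Q) else '',np.percentile(Q[:,2],[5,50,95]).round(4) if len(Q) else '')
    pickle.dump(d,open(k+'5.pkl','wb'))
u0,v0=270,170
cv2.imwrite('pics/s5.png',cv2.resize(d['img'][v0:v0+100,u0:u0+130],None,fx=5,fy=5,interpolation=cv2.INTER_CUBIC)[:,:,::-1])
E
python3 ang.py
```

```text
[0.55918215 0.16203279 0.23313914] [-0.19522336 -3.24515512 -2.47605555]
leg vent [-4.06280018e-02  1.59734913e-04  2.50239136e-01]
top 0  
scene 396 [0.021  0.0244 0.0274] [0.2634 0.2926 0.3151]
```

View pics/s5.png

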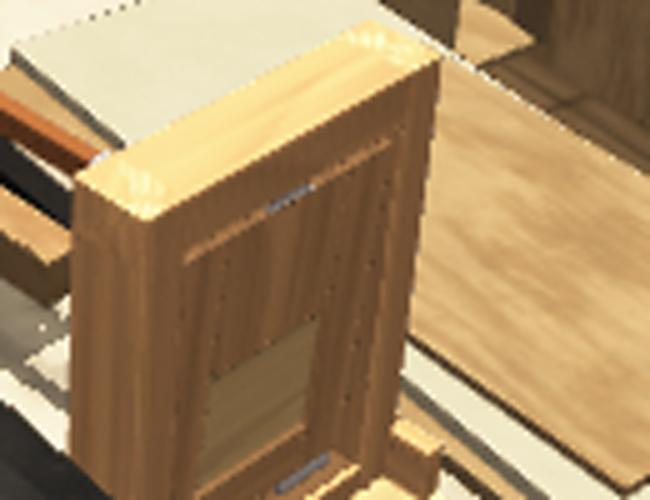

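The flap is now at about 0.06 rad, with the ridge band and catch visible at its head. I pull the rest in 1 mm steps and watch the force.

Request:
send_rows(deltas=[{"dx": -0.015,"dy": 0.1,"dz": 0,"spin": 0,"hand": -1},{"dx": -0.015,"dy": 0.1,"dz": 0,"spin": 0,"hand": -1}])

```text
t: 10.82
tool_pos: [0.5588, 0.1641, 0.2332]
tool_rot: [-0.0, 0.65, 0.76, -0.0]
ft_force: [-0.2, -2.6, -2.6]
finger_gap: 0.0144
gripper_force: 97.5
```

Request:
send_rows(deltas=[{"dx": -0.015,"dy": 0.1,"dz": 0,"spin": 0,"hand": -1},{"dx": 0,"dy": 0,"dz": 0,"spin": 0,"hand": -1}])

```text
t: 11.08
tool_pos: [0.5586, 0.1652, 0.2331]
tool_rot: [-0.0, 0.649, 0.76, -0.0]
ft_force: [0.6, -2.8, -2.8]
finger_gap: 0.0144
gripper_force: 97.5
```

Request:
send_rows(deltas=[{"dx": -0.015,"dy": 0.1,"dz": 0,"spin": 0,"hand": -1},{"dx": 0,"dy": 0,"dz": 0,"spin": 0,"hand": -1}])

```text
t: 11.32
tool_pos: [0.5586, 0.1656, 0.2331]
tool_rot: [0.0, 0.65, 0.76, -0.001]
ft_force: [1.2, -5.3, -3.7]
finger_gap: 0.0145
gripper_force: 97.5
```

Request:
send_rows(deltas=[{"dx": -0.015,"dy": 0.1,"dz": 0,"spin": 0,"hand": -1},{"dx": 0,"dy": 0,"dz": 0,"spin": 0,"hand": -1}])

```text
t: 11.58
tool_pos: [0.5586, 0.1658, 0.2329]
tool_rot: [0.001, 0.65, 0.76, -0.001]
ft_force: [1.2, -6.7, -3.5]
finger_gap: 0.0146
gripper_force: 97.5
```

Request:
send_rows(deltas=[{"dx": -0.01,"dy": 0.07,"dz": 0,"spin": 0,"hand": -1},{"dx": 0,"dy": 0,"dz": 0,"spin": 0,"hand": -1}])

```text
t: 11.82
tool_pos: [0.5586, 0.166, 0.2328]
tool_rot: [0.001, 0.65, 0.76, -0.001]
ft_force: [1.2, -8.4, -3.7]
finger_gap: 0.0145
gripper_force: 97.5
```

Request:
send_rows(deltas=[{"dx": -0.015,"dy": 0.1,"dz": 0,"spin": 0,"hand": -1},{"dx": 0,"dy": 0,"dz": 0,"spin": 0,"hand": -1}])

```text
t: 12.08
tool_pos: [0.5585, 0.1662, 0.2327]
tool_rot: [0.001, 0.65, 0.76, -0.002]
ft_force: [1.9, -9.7, -5.1]
finger_gap: 0.0148
gripper_force: 97.5
```

Request:
send_rows(deltas=[{"dx": -0.015,"dy": 0.1,"dz": 0,"spin": 0,"hand": -1},{"dx": 0,"dy": 0,"dz": 0,"spin": 0,"hand": -1}])

```text
t: 12.32
tool_pos: [0.5585, 0.1664, 0.2325]
tool_rot: [0.002, 0.65, 0.76, -0.002]
ft_force: [2.5, -12.2, -5.5]
finger_gap: 0.0147
gripper_force: 97.5
```

Request:
send_rows(deltas=[{"dx": -0.015,"dy": 0.1,"dz": 0,"spin": 0,"hand": -1},{"dx": 0,"dy": 0,"dz": 0,"spin": 0,"hand": -1}])

```text
t: 12.58
tool_pos: [0.5584, 0.1668, 0.2324]
tool_rot: [0.002, 0.65, 0.76, -0.003]
ft_force: [2.4, -14.1, -5.1]
finger_gap: 0.0145
gripper_force: 97.5
```

Request:
send_rows(deltas=[{"dx": -0.01,"dy": 0.07,"dz": -0.1,"spin": 0,"hand": -1},{"dx": 0,"dy": 0,"dz": 0,"spin": 0,"hand": -1}])

```text
t: 12.82
tool_pos: [0.5584, 0.1671, 0.2315]
tool_rot: [0.003, 0.65, 0.76, -0.003]
ft_force: [2.3, -14.4, -4.8]
finger_gap: 0.0143
gripper_force: 97.5
```

Request:
send_rows(deltas=[{"dx": -0.01,"dy": 0.07,"dz": 0,"spin": 0,"hand": -1},{"dx": 0,"dy": 0,"dz": 0,"spin": 0,"hand": -1}])

```text
t: 13.08
tool_pos: [0.5584, 0.1676, 0.2315]
tool_rot: [0.003, 0.65, 0.76, -0.003]
ft_force: [3.5, -15.3, -5.2]
finger_gap: 0.0145
gripper_force: 97.5
```

Request:
send_rows(deltas=[{"dx": -0.01,"dy": 0.07,"dz": 0,"spin": 0,"hand": -1},{"dx": 0,"dy": 0,"dz": 0,"spin": 0,"hand": -1}])

```text
t: 13.32
tool_pos: [0.5583, 0.1681, 0.2314]
tool_rot: [0.003, 0.65, 0.76, -0.003]
ft_force: [3.2, -15.4, -5.2]
finger_gap: 0.0146
gripper_force: 97.5
```

```bash
sed -i "s#'top','scene'#'scene',#" ang.py; python3 ang.py
```

```text
[0.55830004 0.16807099 0.23140341] [  3.22123213 -15.43814041  -5.21254121]
leg vent [-4.67298499e-02  2.33064791e-04  2.48503413e-01]
scene 341 [0.015  0.0174 0.0198] [0.2631 0.2876 0.3114]
```

Request:
send_rows(deltas=[{"dx": -0.01,"dy": 0.07,"dz": 0,"spin": 0,"hand": -1},{"dx": 0,"dy": 0,"dz": 0,"spin": 0,"hand": -1}])

```text
t: 13.62
tool_pos: [0.5583, 0.1684, 0.2313]
tool_rot: [0.003, 0.65, 0.76, -0.004]
ft_force: [2.7, -16.8, -5.5]
finger_gap: 0.0145
gripper_force: 97.5
```

Request:
send_rows(deltas=[{"dx": -0.01,"dy": 0.07,"dz": 0,"spin": 0,"hand": -1},{"dx": 0,"dy": 0,"dz": 0,"spin": 0,"hand": -1}])

```text
t: 13.88
tool_pos: [0.5582, 0.1688, 0.2312]
tool_rot: [0.003, 0.65, 0.76, -0.004]
ft_force: [3.0, -17.8, -5.3]
finger_gap: 0.0146
gripper_force: 97.5
```

Request:
send_rows(deltas=[{"dx": -0.01,"dy": 0.07,"dz": 0,"spin": 0,"hand": -1},{"dx": 0,"dy": 0,"dz": 0,"spin": 0,"hand": -1}])

```text
t: 14.12
tool_pos: [0.5581, 0.1693, 0.2312]
tool_rot: [0.003, 0.65, 0.76, -0.004]
ft_force: [3.2, -17.3, -6.4]
finger_gap: 0.0143
gripper_force: 97.5
```

Request:
send_rows(deltas=[{"dx": -0.01,"dy": 0.06,"dz": 0,"spin": 0,"hand": -1},{"dx": 0,"dy": 0,"dz": 0,"spin": 0,"hand": -1}])

```text
t: 14.38
tool_pos: [0.558, 0.1696, 0.2311]
tool_rot: [0.004, 0.65, 0.76, -0.004]
ft_force: [3.3, -19.2, -5.9]
finger_gap: 0.0146
gripper_force: 97.5
```

Request:
send_rows(deltas=[{"dx": -0.01,"dy": 0.06,"dz": 0,"spin": 0,"hand": -1},{"dx": 0,"dy": 0,"dz": 0,"spin": 0,"hand": -1}])

```text
t: 14.62
tool_pos: [0.5579, 0.17, 0.231]
tool_rot: [0.004, 0.65, 0.76, -0.004]
ft_force: [3.4, -19.3, -5.9]
finger_gap: 0.0144
gripper_force: 97.5
```

Request:
send_rows(deltas=[{"dx": -0.005,"dy": 0.05,"dz": -0.05,"spin": 0,"hand": -1},{"dx": 0,"dy": 0,"dz": 0,"spin": 0,"hand": -1}])

```text
t: 14.88
tool_pos: [0.5574, 0.1741, 0.231]
tool_rot: [0.001, 0.65, 0.76, -0.002]
ft_force: [1.5, -9.6, -4.3]
finger_gap: 0.0145
gripper_force: 97.9
```

Request:
send_rows(deltas=[{"dx": -0.005,"dy": 0.05,"dz": 0,"spin": 0,"hand": -1},{"dx": 0,"dy": 0,"dz": 0,"spin": 0,"hand": -1}])

```text
t: 15.12
tool_pos: [0.5573, 0.1741, 0.2311]
tool_rot: [0.002, 0.65, 0.76, -0.002]
ft_force: [2.0, -11.5, -3.6]
finger_gap: 0.0145
gripper_force: 97.8
```

The catch has snapped: the tool jumped 4 mm and the force dropped. I check the flap angle.

```bash
python3 ang.py
```

```text
[0.55727731 0.17412989 0.23109766] [  1.9991098  -11.54281944  -3.56341692]
leg vent [-5.28741445e-02  1.70753607e-04  2.48197664e-01]
scene 289 [0.0066 0.0089 0.0114] [0.2623 0.2811 0.3014]
```

Request:
send_rows(deltas=[{"dx": -0.01,"dy": 0.1,"dz": 0,"spin": 0,"hand": -1},{"dx": 0,"dy": 0,"dz": 0,"spin": 0,"hand": -1}])

```text
t: 15.42
tool_pos: [0.5573, 0.1743, 0.2309]
tool_rot: [0.002, 0.65, 0.76, -0.003]
ft_force: [2.5, -13.4, -5.0]
finger_gap: 0.0144
gripper_force: 97.7
```

Request:
send_rows(deltas=[{"dx": 0.08,"dy": -0.5,"dz": 0,"spin": 0,"hand": -1},{"dx": 0.08,"dy": -0.5,"dz": 0,"spin": 0,"hand": -1},{"dx": 0.06,"dy": -0.4,"dz": 0,"spin": 0,"hand": -1},{"dx": 0,"dy": 0,"dz": 0,"spin": 0,"hand": -1},{"dx": 0,"dy": 0,"dz": 0,"spin": 0,"hand": -1}])

```text
t: 16.05
tool_pos: [0.5591, 0.1646, 0.2319]
tool_rot: [-0.0, 0.649, 0.76, 0.0]
ft_force: [-0.4, 0.6, -2.3]
finger_gap: 0.0147
gripper_force: 98.2
```

Contact is released and the leg is about mid-ring, so I raise the pole.

Request:
send_rows(deltas=[{"dx": 0,"dy": 0,"dz": 0.4,"spin": 0,"hand": -1},{"dx": 0,"dy": 0,"dz": 0.6,"spin": 0,"hand": -1},{"dx": 0,"dy": 0,"dz": 0.6,"spin": 0,"hand": -1}])

```text
t: 16.42
tool_pos: [0.5593, 0.1643, 0.2485]
tool_rot: [0.0, 0.649, 0.76, 0.0]
ft_force: [0.3, 1.3, -1.6]
finger_gap: 0.0142
gripper_force: 98.2
```

Request:
send_rows(deltas=[{"dx": 0,"dy": 0,"dz": 0.8,"spin": 0,"hand": -1},{"dx": 0,"dy": 0,"dz": 0.8,"spin": 0,"hand": -1},{"dx": 0,"dy": 0,"dz": 0.8,"spin": 0,"hand": -1},{"dx": 0,"dy": 0,"dz": 0.6,"spin": 0,"hand": -1},{"dx": 0,"dy": 0,"dz": 0,"spin": 0,"hand": -1}])

```text
t: 17.05
tool_pos: [0.5595, 0.1643, 0.2786]
tool_rot: [0.0, 0.649, 0.76, 0.001]
ft_force: [0.8, 0.9, -0.6]
finger_gap: 0.0143
gripper_force: 98.2
```

Request:
send_rows(deltas=[{"dx": -0.3,"dy": 1.5,"dz": 0,"spin": 0,"hand": -1},{"dx": -0.5,"dy": 3,"dz": 0,"spin": 0,"hand": -1},{"dx": -0.6,"dy": 3,"dz": 0.1,"spin": 0,"hand": -1},{"dx": -0.8,"dy": 3.2,"dz": 0.1,"spin": 0.035,"hand": -1},{"dx": -0.9,"dy": 3.2,"dz": 0.1,"spin": 0.035,"hand": -1},{"dx": -0.8,"dy": 3.2,"dz": 0.1,"spin": 0.035,"hand": -1},{"dx": -0.6,"dy": 2,"dz": 0.1,"spin": 0.029,"hand": -1},{"dx": -0.4,"dy": 1,"dz": 0.1,"spin": 0.015,"hand": -1},{"dx": 0,"dy": 0,"dz": 0,"spin": 0,"hand": -1},{"dx": 0,"dy": 0,"dz": 0,"spin": 0,"hand": -1}])

```text
t: 18.3
tool_pos: [0.5105, 0.3644, 0.2837]
tool_rot: [0.0, 0.592, 0.806, -0.0]
ft_force: [0.5, -0.1, -2.5]
finger_gap: 0.0141
gripper_force: 98.3
```

```bash
python3 - <<'E'
from station import r, viewer
from h import *
s=r.state(); tp=s['tool_pos']; q=s['tool_rot']; yaw=2*np.arctan2(q[2],q[1]); print(tp,np.degrees(yaw))
f=-np.array([np.cos(yaw),np.sin(yaw),0]); n=np.array([-f[1],f[0],0])
for nm,d in (('before',pickle.load(open('top2.pkl','rb'))),('now',viewer.get_image('top'))):
    p0=np.array([.51059,.36577,.28479]) if nm=='before' else tp
    Q=cloud(d).reshape(-1,3)-p0; t=Q@f; w=Q@n; z=Q[:,2]; m=(abs(w)<.014)&(z>.0)&(z<.06)
    for lo in (-.19,-.15,.08,.12,.16,.18): g=m&(abs(t-lo)<.015); print(nm,lo,g.sum(),w[g].mean().round(4),np.median(z[g]).round(4))
    g=m&(abs(w)<.012)&(t<.3)&(t>-.3); print('ext',np.sort(t[g])[[0,4,-5,-1]].round(4))
d=viewer.get_image('scene'); V=np.array([.6062,-.135,0]); Rv=R.from_euler('z',np.radians(-81)).as_matrix(); L=(cloud(d)-V)@Rv
m=(abs(L[...,1])<.06)&(L[...,0]>-.02)&(L[...,0]<.1)&(L[...,2]>.26)&(L[...,2]<.321); print('flap',np.median(L[m],0))
w=viewer.get_image('wrist'); P=cloud(w,wristT(s,w)).reshape(-1,3)-tp; t=P@f; ww=P@n; z=P[:,2]; m=(abs(ww)<.012)&(z>0)&(z<.05)
for lo in (-.15,-.1,-.05): g=m&(abs(t-lo)<.01); print('wr',lo,g.sum(),np.round([ww[g].min(),ww[g].max(),np.median(z[g])],4) if g.sum() else '')
E
```

```text
[0.51045734 0.36435647 0.2837286 ] 107.46294150048621
before -0.19 71 -0.0002 0.0265
before -0.15 65 -0.0 0.0269
before 0.08 67 -0.0001 0.0276
before 0.12 69 0.0001 0.0273
before 0.16 70 -0.0001 0.0277
before 0.18 64 -0.0 0.0282
ext [-0.2126 -0.2103  0.251   0.2567]
now -0.19 70 -0.0003 0.0261
now -0.15 70 0.0001 0.0271
now 0.08 69 -0.0005 0.0282
now 0.12 68 -0.0005 0.0281
now 0.16 72 -0.0004 0.0276
now 0.18 64 -0.0004 0.0274
ext [-0.2127 -0.2094  0.2546  0.2583]
flap [ 0.00896734 -0.00152567  0.28267979]
wr -0.15 0 
wr -0.1 2643 [-0.0079  0.0081  0.0288]
wr -0.05 2586 [-0.0079  0.0081  0.0289]
```

The pole has not slipped and the flap is home. I lower the pole into the rack.

Request:
send_rows(deltas=[{"dx": 0.05,"dy": 0.15,"dz": -2,"spin": 0,"hand": -1},{"dx": 0,"dy": 0,"dz": -4,"spin": 0,"hand": -1},{"dx": 0,"dy": 0,"dz": -4,"spin": 0,"hand": -1},{"dx": 0,"dy": 0,"dz": -4,"spin": 0,"hand": -1},{"dx": 0,"dy": 0,"dz": -3,"spin": 0,"hand": -1},{"dx": 0,"dy": 0,"dz": -1.4,"spin": 0,"hand": -1},{"dx": 0,"dy": 0,"dz": 0,"spin": 0,"hand": -1}])

```text
t: 19.32
tool_pos: [0.5096, 0.366, 0.098]
tool_rot: [-0.001, 0.591, 0.807, -0.001]
ft_force: [0.8, -0.5, -1.6]
finger_gap: 0.0142
gripper_force: 98.3
```

Request:
send_rows(deltas=[{"dx": 0,"dy": 0,"dz": -1,"spin": 0,"hand": -1},{"dx": 0,"dy": 0,"dz": -0.8,"spin": 0,"hand": -1},{"dx": 0,"dy": 0,"dz": -0.6,"spin": 0,"hand": -1},{"dx": 0,"dy": 0,"dz": -0.4,"spin": 0,"hand": -1},{"dx": 0,"dy": 0,"dz": 0,"spin": 0,"hand": -1}])

```text
t: 19.95
tool_pos: [0.5104, 0.3666, 0.0714]
tool_rot: [-0.0, 0.591, 0.807, -0.0]
ft_force: [-0.3, 0.1, -1.9]
finger_gap: 0.0143
gripper_force: 98.3
```

Request:
send_rows(deltas=[{"dx": 0,"dy": 0,"dz": -0.2,"spin": 0,"hand": -1},{"dx": 0,"dy": 0,"dz": -0.15,"spin": 0,"hand": -1},{"dx": 0,"dy": 0,"dz": 0,"spin": 0,"hand": -1}])

```text
t: 20.32
tool_pos: [0.5105, 0.3667, 0.0682]
tool_rot: [-0.0, 0.591, 0.807, -0.0]
ft_force: [-0.1, 0.1, -1.8]
finger_gap: 0.0143
gripper_force: 98.3
```

Request:
send_rows(deltas=[{"dx": 0,"dy": 0,"dz": -0.1,"spin": 0,"hand": -1},{"dx": 0,"dy": 0,"dz": 0,"spin": 0,"hand": -1}])

```text
t: 20.58
tool_pos: [0.5108, 0.3668, 0.0679]
tool_rot: [0.0, 0.591, 0.807, 0.0]
ft_force: [-0.7, -0.1, 3.6]
finger_gap: 0.0143
gripper_force: 99.0
```

The pole is resting on the slot floors. I release it, opening only partway, and rise.

Request:
send_rows(deltas=[{"dx": 0,"dy": 0,"dz": 0,"spin": 0,"hand": -0.2},{"dx": 0,"dy": 0,"dz": 0,"spin": 0,"hand": 0.2},{"dx": 0,"dy": 0,"dz": 0,"spin": 0,"hand": 0.2},{"dx": 0,"dy": 0,"dz": 0,"spin": 0,"hand": 0.2},{"dx": 0,"dy": 0,"dz": 0.5,"spin": 0,"hand": 0.2},{"dx": 0,"dy": 0,"dz": 2,"spin": 0,"hand": 0.2},{"dx": 0,"dy": 0,"dz": 4,"spin": 0,"hand": 0.2},{"dx": 0,"dy": 0,"dz": 4,"spin": 0,"hand": 0.2},{"dx": 0,"dy": 0,"dz": 4,"spin": 0,"hand": 0.2},{"dx": 0,"dy": 0,"dz": 2,"spin": 0,"hand": 0.2},{"dx": 0,"dy": 0,"dz": 0,"spin": 0,"hand": 0.2},{"dx": 0,"dy": 0,"dz": 0,"spin": 0,"hand": 0.2}])

```text
t: 22.08
tool_pos: [0.5096, 0.3662, 0.2304]
tool_rot: [-0.001, 0.591, 0.807, -0.001]
ft_force: [-0.5, -0.5, 0.4]
finger_gap: 0.0509
gripper_force: 0.0
```

```bash
python3 - <<'E'
from station import r, viewer
from h import *
s=r.state(); d=viewer.get_image('wrist'); print(s['tool_pos'])
Q=cloud(d,wristT(s,d)).reshape(-1,3)
c0=np.array([.5077,.375,0]); a=np.array([.3007,-.9537,0]); n=np.array([.9537,.3007,0]); t=(Q-c0)@a; w=(Q-c0)@n
for lo in (-.14,-.05,.01,.06,.16):
    k=(abs(w)<.014)&(Q[:,2]>.09)&(abs(t-lo)<.01); print(lo,np.round([w[k].min(),w[k].max(),np.median(Q[k,2])],4))
d=viewer.get_image('scene'); cv2.imwrite('pics/end.png',d['img'][:,:,::-1])
V=np.array([.6062,-.135,0]); Rv=R.from_euler('z',np.radians(-81)).as_matrix(); L=(cloud(d)-V)@Rv
m=(abs(L[...,1])<.06)&(L[...,0]>-.02)&(L[...,0]<.1)&(L[...,2]>.26)&(L[...,2]<.321); print('flap',np.median(L[m],0))
E
```

```text
[0.50958677 0.36620578 0.23038469]
-0.14 [-0.0067  0.0081  0.0969]
-0.05 [-0.0071  0.0084  0.0969]
0.01 [-0.0137  0.0134  0.0971]
0.06 [-0.0067  0.0087  0.0969]
0.16 [-0.0072  0.0088  0.0969]
flap [ 0.00889278 -0.00161833  0.28194857]
```

View pics/end.png

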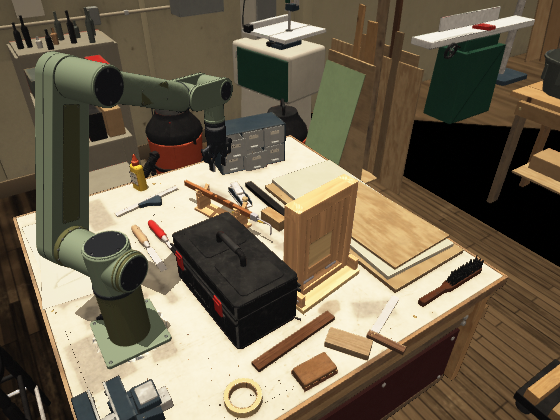

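The final view shows the flap shut in its frame at (320,240), the pole level in both slots at (235,205), and the other things where they were.

```bash
python3 -c "
from station import r
print(r.finish_job())"
```

```text
the job is handed in; nothing more can be done
None
```

The flap is caught and fully home, the pole is back in both rack slots, and the job is handed in at about 22 s; the measured pull peaked at about 20 N, under the 25 N limit.

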